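# Draw out the weighing-boat tray of the desiccator and shut the other

## Task

The weighing boat has dried: hook a fingertip behind the blue lip of the desiccator tray that holds it and draw that tray out along its rails all the way to its stop, and push the other tray, the one with the orange desiccant canister, fully shut. Do it all with the fingertips: do not pinch the lips, do not touch or lift what is in the trays, and leave the bottle, marker and tweezers where they are.

Things in the scene. Friction and masses are not known exactly. Their poses are not given: they have to be found in the camera images.
- tray_station: small desiccator fixed on the worktop: a white case 140 deep (x) x 224 wide (y) x 72 mm high with a clear cover on top and an open front, holding two dark grey trays side by side on rails, each with a blue lip in front. Origin: centre of its underside. Its -x axis points out of the front, the way the trays are drawn; +y is the left tray as the robot sees it. The tray centre lines lie at y = +55 and -55 mm; the front face of the case is at x = -70 mm
- left_tray (a joint): how far the left tray (+y side) stands out, m: 0 shut against its inner stop, 0.10 fully out against its outer stop; at the start both stand ajar by 0.02 to 0.05. It slides with 1.5 N friction plus damping of 6 N per m/s, has no spring and stays where left
- left_catch (a point): the inner face of the blue upright lip of the left tray. The lip is a plate 8 mm thick, 96 mm wide (along y), its top edge 46 mm and its foot 4 mm above the worktop. Origin: middle of this face, 28 mm above the worktop; axes as tray_station. Behind it (towards the case) the tray floor is bare and open for 40 mm, its top 10 mm above the worktop, up to a low cross wall 14 mm high; a fingertip goes down there and pulls on this face
- left_front (a point): the outer face of the blue upright lip of the left tray. The lip is a plate 8 mm thick, 96 mm wide (along y), its top edge 46 mm and its foot 4 mm above the worktop. Origin: middle of this face, 28 mm above the worktop; axes as tray_station. It looks to -x of tray_station; a tray is shut by pushing on this face
- left_bed (a point): centre of the floor of the left tray's bed, 10 mm above the worktop; the bed is 110 (x) x 90 mm (y) inside, with walls 14 mm high, and moves with the tray
- right_tray (a joint): how far the right tray (-y side) stands out, m: 0 shut against its inner stop, 0.10 fully out against its outer stop; at the start both stand ajar by 0.02 to 0.05. It slides with 1.5 N friction plus damping of 6 N per m/s, has no spring and stays where left
- right_catch (a point): the inner face of the blue upright lip of the right tray. The lip is a plate 8 mm thick, 96 mm wide (along y), its top edge 46 mm and its foot 4 mm above the worktop. Origin: middle of this face, 28 mm above the worktop; axes as tray_station. Behind it (towards the case) the tray floor is bare and open for 40 mm, its top 10 mm above the worktop, up to a low cross wall 14 mm high; a fingertip goes down there and pulls on this face
- right_front (a point): the outer face of the blue upright lip of the right tray. The lip is a plate 8 mm thick, 96 mm wide (along y), its top edge 46 mm and its foot 4 mm above the worktop. Origin: middle of this face, 28 mm above the worktop; axes as tray_station. It looks to -x of tray_station; a tray is shut by pushing on this face
- right_bed (a point): centre of the floor of the right tray's bed, 10 mm above the worktop; the bed is 110 (x) x 90 mm (y) inside, with walls 14 mm high, and moves with the tray
- weigh_boat: white square weighing boat, 66 x 66 x 20 mm, standing loose in one of the two tray beds, left or right. Origin: centre of its underside
- canister: orange round desiccant canister, 42 mm diameter, 26 mm high, small black dots on top, standing loose in the other tray bed. Origin: centre of its underside
- media_bottle: media bottle with blue cap, 56 mm across and 105 mm high, standing loose to the left of the desiccator. A bystander; origin: centre of its underside
- marker: white marker pen with black cap, 135 mm long, 17 mm thick, lying loose to the left of the drawn trays. A bystander; origin: under its middle, its length along its y axis
- tweezers: steel tweezers, 150 mm long, 12 mm wide, 14 mm high, lying loose to the right of the trays. A bystander; origin: under their middle, their length along their y axis
Mind the look-alikes: they are no part of the job. Of the things that look like the canister, the largest one is meant.

How it is judged:
By the outcome, as a careful person would: the job done as asked, in the order asked, and still so for the second after the job is handed in, with the robot touching nothing.
It also fails if it takes over 40 s, if anything falls off the work surface, if the arm or the gripper's body presses on something with over 40 N, if the wrist force passes 120 N, or if a joint passes its speed limit or range.

## Robot

A 7-joint arm with a two-finger parallel gripper is mounted at the origin on a cart in front of the work surface, level with it; the furniture and walls round the work are solid. World frame = base frame: x ahead of the robot, y to its left, z up, the work surface at z = 0. Lengths are in m, angles in rad, forces in N, time in s.
With the tool pointing down it reaches from about 0.4 to 0.85 m from the base axis. Payload 10.4 kg.
Tool frame: the origin (TCP) lies midway between the tips of the shut fingers; the grasp point (between the pads) lies 19 mm behind it; z points along the fingers, y is the line along which they close (so a half turn about z gives the same grasp; the last joint's range is limited). The gripper opens to 87 mm and grips with 3 to 60 N. Pads are 19 mm wide; open, the fingers measure 117 mm over their backs; the gripper's body (75 mm by 190 mm) begins 51 mm behind the grasp point.
Start: joints at [1.119, 0.332, -0.065, 1.46, 0.022, 1.35, -0.088], TCP at [0.26, -0.568, 0.223] pointing down, gripper open.
Joint ranges: [-2.6, 2.6], [-0.5, 2.12], [-1.47, 1.34], [0.16, 2.42], [-1.27, 4.41], [0.06, 2.06], [-2.6, 2.6]. Speed limits (rad/s): [2.22, 2.22, 2.79, 2.79, 3.14, 3.14, 3.14].

## Interface

Orientations are given as a unit quaternion [x, y, z, w].
In Python, from bench import r gives the robot as it stands.
- The arm moves only by the tool arm_command, never from a script. Its arguments are lists of equal length, an entry for each row: "xyz": the shift along the world's x, y, z in m, a list of three; "rot": the turn, a rotation vector about the world's x, y, z in rad, a list of three. In form: {"xyz": [[tx, ty, tz], ...], "rot": [[ax, ay, az], ...]}. A call has 1 to 20 rows; each row is the pose to reach, as a shift and turn from the pose commanded when the call began; what a row does not reach only later rows make up. A row lasts 1/12 s, in which the tool goes at most 41.7 mm and 7.16 degrees, less where a joint would pass 70% of its speed; a pose out of reach is approached as far as the arm can. A call with a gripper value outside its range is refused whole. "grip" is the opening, from 0 (shut) to 1 (fully open), set as the call begins (left out, the last holds). The fingers move at their own pace and stop on an object; "squeeze" is the grip in N (left out, the last holds). Time passes only in rows, so rows that repeat a pose let the fingers close. It gives the time, the measured TCP pose, the force, the opening and the grip force at its end, in the units of the state.
- r.read_state(): the state, without advancing time (a new reading comes with each control period).
- r.camera(name): name is "scene" or "side" or "wrist"; returns the picture (480x640x3 uint8, red, green, blue); there is no depth.
- r.camera_model(name): a dict with "fx", "fy", "cx", "cy" (pixels), "T" (4x4, takes a point from camera to world coordinates). Camera axes: x right, y up, looking along -z (the intrinsics and any distortion apply to the point x, -y, -z); pixel columns grow to the right and rows downward; lengths in m; the calibration is good to about 2 mm. The wrist camera is an equidistant fisheye: a pixel r from the principal point sees the ray r / f radians off the axis. A picture is of the moment at which its call begins: read the wrist's pose just before it. camera_model takes no time and is no camera call; for the wrist camera it gives the pose at the moment of the call.
- r.close_job(): hands the job in; it is judged then, once.
Trained networks look in the newest picture that a camera, given by its name, has taken for a name from the list of things; names that differ only in an ending like _2 or _b are one class to them, and where a whole thing is asked for, a point or a joint stands for the part that bears it (a point fixed in the world has none). Each returns a list of dicts, best first, with "conf" (0 to 1); they miss things now and then, are a little off and sometimes report something else, mostly with a low value. They report only what shows in the picture. A call takes as long as a camera call. They do not tell look-alikes from the thing itself.
- r.look_for(label, camera): "at" ([x, y, z] in m, in the coordinates of the camera as it stood for that picture, good to about 4 mm: the middle of the surface that is visible of it).
- r.spot_point(label, camera): "at" ([x, y, z] in m, in the coordinates of the camera as it stood for that picture, good to about 4 mm: a listed point, or the origin of a listed thing).
The state is a dict: "time": time; "joint_positions": joint angles; "joint_vel": joint speeds; "joint_torque": joint torques, N m; "ee_pos": TCP position; "eef_rot": TCP orientation; "ft_force": force on the tool from outside, world axes, zero at the start; "torque": the same for the moment, N m; "width": finger opening in m; "grip_force": force on a finger pad.
Only numpy, scipy, OpenCV 4.12 (cv2) and the standard library are available. Lean on these libraries where they do the work, as an engineer would, in place of code of your own. Each camera call takes 0.05 s, during which the arm holds its last target. There are 200 camera calls.

## Working session

There is one attempt and no reset: what is moved stays moved. The work goes in short steps, Python scripts to look and compute and a tool call to move; the robot and the scene stay as the last step left them, time stands still between calls to the robot, and variables do not carry over. Pictures are saved under pics/ and viewed, at most 10 in all, crops included, and the job is handed in when it is done.

Besides the shell and the picture viewer there is one more tool, called after "Emit:" as name(argument=value, ...), one argument or row to a line, values as JSON. arm_command: Moves the arm, as the interface text tells. Its arguments: {"type":"object","properties":{"xyz":{"type":"array"},"rot":{"type":"array"},"grip":{"type":"number"},"squeeze":{"type":"number"}},"required":["xyz","rot"]}

```bash
mkdir -p pics; cat > h.py <<'E'
import numpy as np,cv2
from bench import r
def world(cam,p): 
    T=np.array(r.camera_model(cam)["T"]); return (T@np.r_[p,1])[:3]
def snap(cam,fn):
    im=r.camera(cam); cv2.imwrite("pics/"+fn,im[:,:,::-1]); return im
E
python3 - <<'E'
from h import *
for c in ["scene","side"]:
    snap(c,c+"0.png")
    for l in ["tray_station","left_catch","right_catch","left_front","right_front","weigh_boat","canister","media_bottle","marker","tweezers"]:
        print(c,l,[(np.round(world(c,d["at"]),3).tolist(),round(d["conf"],2)) for d in r.spot_point(l,c)[:3]])
s=r.read_state();print(s["time"],s["ee_pos"],s["eef_rot"],s["width"])
E
```

```text
scene tray_station [([0.679, 0.125, 0.003], 0.77)]
scene left_catch [([0.559, 0.212, 0.033], 0.7)]
scene right_catch [([0.529, 0.11, 0.029], 0.74)]
scene left_front [([0.548, 0.216, 0.028], 0.66)]
scene right_front [([0.515, 0.11, 0.023], 0.64), ([0.586, 0.339, 0.005], 0.58), ([0.651, 0.186, 0.01], 0.23)]
scene weigh_boat [([0.625, 0.082, 0.01], 0.64)]
scene canister [([0.657, 0.184, 0.011], 0.86), ([0.703, 0.358, -0.002], 0.69), ([0.43, 0.266, -0.004], 0.67)]
scene media_bottle [([0.782, 0.301, 0.002], 0.83), ([0.681, 0.123, 0.003], 0.34)]
scene marker [([0.589, 0.338, 0.002], 0.78)]
scene tweezers [([0.545, -0.012, 0.004], 0.84)]
side tray_station [([0.675, 0.122, -0.002], 0.83)]
side left_catch []
side right_catch []
side left_front []
side right_front []
side weigh_boat [([0.621, 0.083, 0.009], 0.48)]
side canister []
side media_bottle []
side marker []
side tweezers []
1.1 [ 0.25987582 -0.56843213  0.22257973] [9.77104242e-01 2.12761129e-01 1.38024573e-05 3.74880445e-05] 0.08689930672626921
```

View pics/scene0.png

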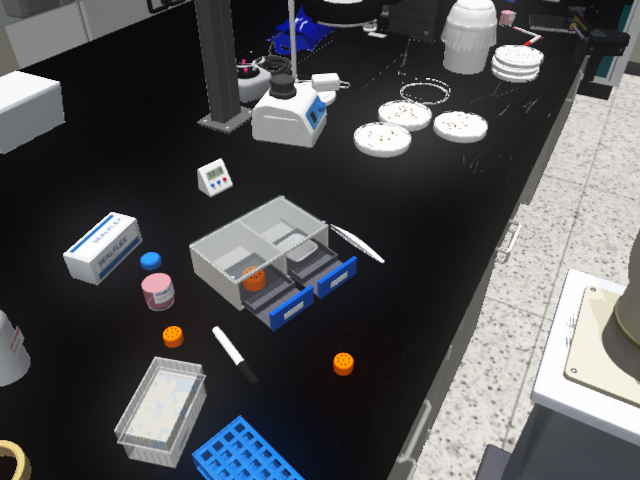

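View pics/side0.png

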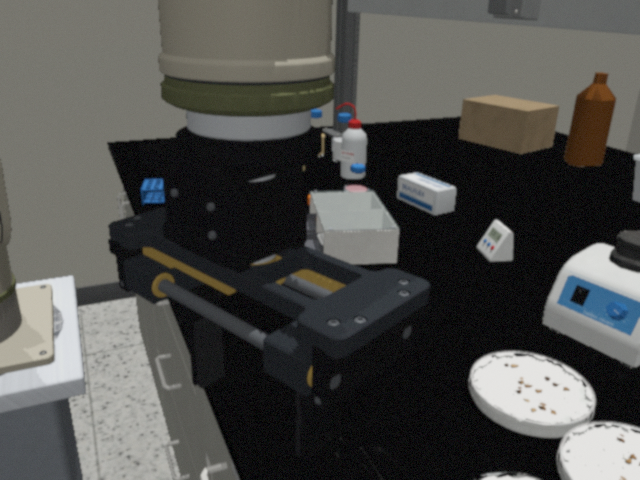

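The weighing boat (about 297,247) is in the right tray and the canister (253,278) is in the left tray. The lips are at (291,307) for the left and (337,275) for the right. I'll zoom in to get the yaw.

```bash
python3 - <<'E'
from h import *
im=cv2.imread("pics/scene0.png")[190:340,185:385]
cv2.imwrite("pics/c0.png",cv2.resize(im,None,fx=4,fy=4,interpolation=cv2.INTER_CUBIC))
print(r.camera_model("scene"))
E
```

```text
{'fx': 535.5635957608561, 'fy': 535.5635957608561, 'cx': 323.73741862418, 'cy': 242.82151362852395, 'T': array([[-0.8754357 ,  0.31820177, -0.3638131 ,  0.20562356],
       [-0.48328893, -0.56593838,  0.66794129,  0.74269971],
       [ 0.0066443 ,  0.76056649,  0.64922605,  0.71135363],
       [ 0.        ,  0.        ,  0.        ,  1.        ]])}
```

View pics/c0.png

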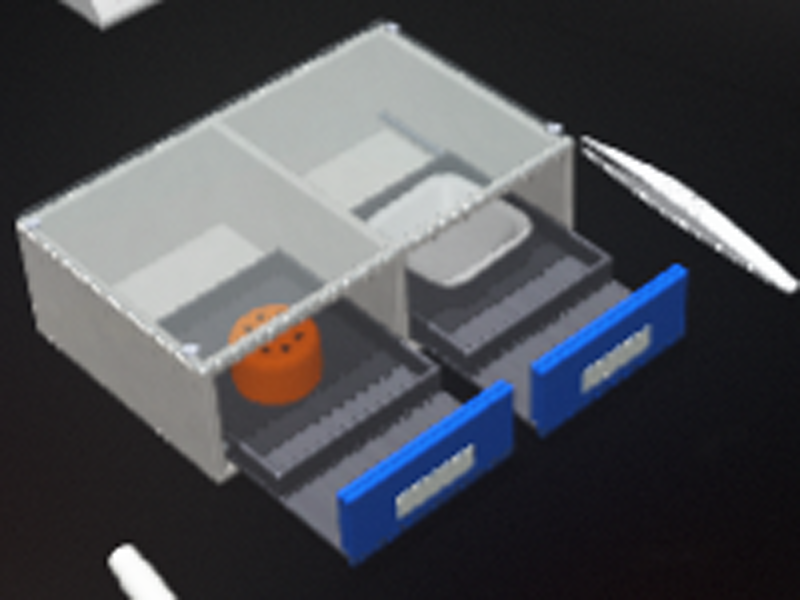

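The crop confirms it: boat in the right tray, canister in the left. The inner top edges of the lips run (338,487)-(505,380) on the left and (532,362)-(680,263) on the right. The front top edge of the case runs (207,372)-(573,143).

```bash
python3 - <<'E'
from h import *
m=r.camera_model("scene");T=m["T"]
def ray(u,v,z):
    u=185+u/4;v=190+v/4
    d=T[:3,:3]@np.array([(u-m["cx"])/m["fx"],-(v-m["cy"])/m["fy"],-1]);o=T[:3,3]
    return o+d*(z-o[2])/d[2]
for n,a,b,z in [("L",(338,487),(505,380),.046),("R",(532,362),(680,263),.046),("case",(207,372),(573,143),.072),("back",(20,225),(388,25),.072)]:
    A,B=ray(*a,z),ray(*b,z);d=A-B
    print(n,A.round(4),B.round(4),"mid",((A+B)/2).round(4),"len",np.linalg.norm(d).round(4),"yaw",np.degrees(np.arctan2(-d[0],d[1])).round(1))
E
```

```text
L [0.5718 0.2567 0.046 ] [0.5425 0.1685 0.046 ] mid [0.5572 0.2126 0.046 ] len 0.093 yaw -18.3
R [0.5377 0.1529 0.046 ] [0.5098 0.0621 0.046 ] mid [0.5238 0.1075 0.046 ] len 0.095 yaw -17.1
case [0.6414 0.2483 0.072 ] [0.5807 0.0367 0.072 ] mid [0.611  0.1425 0.072 ] len 0.2201 yaw -16.0
back [0.7715 0.2127 0.072 ] [ 0.7092 -0.0017  0.072 ] mid [0.7404 0.1055 0.072 ] len 0.2232 yaw -16.2
```

Emit:
arm_command(
  xyz=[
    [0.0141,0.0336,0],
    [0.0282,0.0671,0],
    [0.0423,0.1007,0],
    [0.0564,0.1342,0],
    [0.0705,0.1678,0],
    [0.0846,0.2013,0],
    [0.0987,0.2349,0],
    [0.1128,0.2684,0],
    [0.1269,0.302,0],
    [0.141,0.3355,0],
    [0.1551,0.3691,0],
    [0.1692,0.4026,0],
    [0.1833,0.4362,0],
    [0.1974,0.4697,0],
    [0.2115,0.5033,-0.01],
    [0.2256,0.5368,-0.02],
    [0.2397,0.5704,-0.03],
    [0.2538,0.6039,-0.04],
    [0.2679,0.6375,-0.055],
    [0.282,0.671,-0.073],
  ],
  rot=[
    [0,0,0.1214],
    [0,0,0.2428],
    [0,0,0.3642],
    [0,0,0.4856],
    [0,0,0.607],
    [0,0,0.7284],
    [0,0,0.8498],
    [0,0,0.9712],
    [0,0,1.0926],
    [0,0,1.214],
    [0,0,1.3354],
    [0,0,1.4568],
    [0,0,1.5782],
    [0,0,1.6996],
    [0,0,1.821],
    [0,0,1.9424],
    [0,0,2.0638],
    [0,0,2.1852],
    [0,0,2.3066],
    [0,0,2.428],
  ],
  grip=0,
)

```text
time: 2.77
ee_pos: [0.543, 0.1042, 0.1499]
eef_rot: [0.139, 0.99, 0.0, 0.001]
ft_force: [1.0, -0.7, -0.5]
width: 0.0004
grip_force: 0.0
```

```bash
python3 - <<'E'
from h import *
snap("wrist","w1.png")
for l in ["left_catch","right_catch","left_front","right_front","weigh_boat"]:
    print(l,[(np.round(world("wrist",d["at"]),3).tolist(),round(d["conf"],2)) for d in r.spot_point(l,"wrist")[:3]])
s=r.read_state();print(s["time"],s["ee_pos"],s["joint_positions"].round(2) if hasattr(s["joint_positions"],"round") else s["joint_positions"])
E
```

```text
left_catch [([0.551, 0.218, 0.028], 0.73)]
right_catch [([0.522, 0.109, 0.029], 0.76), ([0.547, 0.222, 0.032], 0.59)]
left_front [([0.551, 0.217, 0.027], 0.58), ([0.523, 0.109, 0.027], 0.21)]
right_front []
weigh_boat []
3.0667 [0.542109   0.10139319 0.14997309] [ 0.39  0.32 -0.78  1.72  0.24  1.2   0.84]
```

View pics/w1.png

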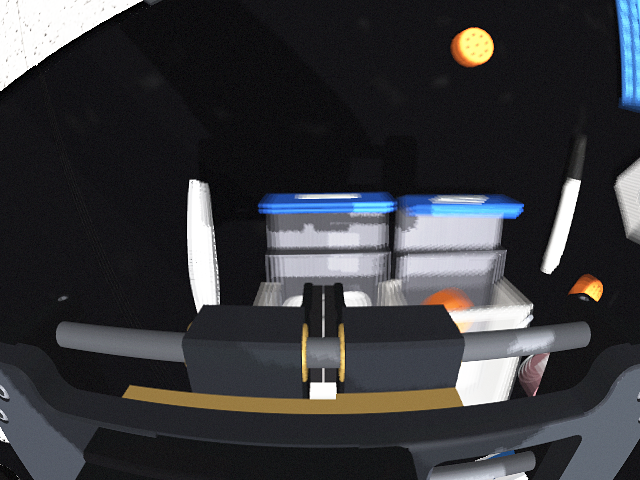

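The fingertip is over the middle of the right tray's slot, about 20 mm behind the lip's inner face. In the picture the lips are at (327,203) and (460,206). Next I'll go down to z = 0.022.

Emit:
arm_command(
  xyz=[
    [0,0,-0.03],
    [0,0,-0.06],
    [0,0,-0.09],
    [0,0,-0.11],
    [0,0,-0.12],
    [0,0,-0.128],
    [0,0,-0.128],
  ],
  rot=[
    [0,0,0],
    [0,0,0],
    [0,0,0],
    [0,0,0],
    [0,0,0],
    [0,0,0],
    [0,0,0],
  ],
)

```text
time: 3.65
ee_pos: [0.5419, 0.1016, 0.0213]
eef_rot: [0.143, 0.99, -0.0, -0.0]
ft_force: [-0.1, -0.2, -0.0]
width: 0.0005
grip_force: 0.0
```

Emit:
arm_command(
  xyz=[
    [-0.003,0.0009,0],
    [-0.0067,0.002,0],
    [-0.0106,0.0031,0],
    [-0.0144,0.0042,0],
    [-0.0182,0.0053,0],
    [-0.0221,0.0065,0],
    [-0.0259,0.0076,0],
    [-0.0298,0.0087,0],
    [-0.0336,0.0098,0],
    [-0.0374,0.011,0],
    [-0.0413,0.0121,0],
    [-0.0451,0.0132,0],
    [-0.049,0.0143,0],
    [-0.0528,0.0155,0],
    [-0.0557,0.0163,0],
    [-0.0576,0.0169,0],
  ],
  rot=[
    [0,0,0],
    [0,0,0],
    [0,0,0],
    [0,0,0],
    [0,0,0],
    [0,0,0],
    [0,0,0],
    [0,0,0],
    [0,0,0],
    [0,0,0],
    [0,0,0],
    [0,0,0],
    [0,0,0],
    [0,0,0],
    [0,0,0],
    [0,0,0],
  ],
)

```text
time: 4.98
ee_pos: [0.4838, 0.1196, 0.0215]
eef_rot: [0.142, 0.99, -0.0, -0.0]
ft_force: [1.6, -1.8, 1.6]
width: 0.0005
grip_force: 0.8
```

Emit:
arm_command(
  xyz=[
    [-0.0024,0.0007,0],
    [-0.0058,0.0017,0],
    [-0.0096,0.0028,0],
    [-0.0134,0.0039,0],
    [-0.0163,0.0048,0],
    [-0.0182,0.0053,0],
  ],
  rot=[
    [0,0,0],
    [0,0,0],
    [0,0,0],
    [0,0,0],
    [0,0,0],
    [0,0,0],
  ],
)

```text
time: 5.48
ee_pos: [0.4783, 0.1209, 0.0233]
eef_rot: [0.145, 0.989, 0.003, 0.011]
ft_force: [68.1, -11.4, -57.5]
width: 0.0005
grip_force: 34.5
```

The tray has reached its stop, with the force at 68 N. I'll back off now.

Emit:
arm_command(
  xyz=[
    [0.008,-0.0023,0],
    [0.016,-0.0047,0],
    [0.024,-0.007,0],
    [0.024,-0.007,0],
    [0.024,-0.007,0],
  ],
  rot=[
    [0,0,0],
    [0,0,0],
    [0,0,0],
    [0,0,0],
    [0,0,0],
  ],
)

```text
time: 5.9
ee_pos: [0.4895, 0.1181, 0.0212]
eef_rot: [0.142, 0.99, 0.0, -0.001]
ft_force: [0.3, 0.1, 0.3]
width: 0.0006
grip_force: 0.0
```

Emit:
arm_command(
  xyz=[
    [0,0,0.025],
    [0,0,0.055],
    [0,0,0.08],
    [0.007,0.027,0.08],
    [0.0135,0.054,0.08],
    [0.02,0.081,0.08],
    [0.027,0.108,0.08],
    [0.027,0.108,0.08],
  ],
  rot=[
    [0,0,0],
    [0,0,0],
    [0,0,0],
    [0,0,0],
    [0,0,0],
    [0,0,0],
    [0,0,0],
    [0,0,0],
  ],
)

```text
time: 6.57
ee_pos: [0.5156, 0.2322, 0.1018]
eef_rot: [0.139, 0.99, 0.002, -0.001]
ft_force: [-0.2, 0.6, 0.4]
width: 0.0
grip_force: 0.0
```

```bash
python3 - <<'E'
from h import *
snap("wrist","w2.png")
for l in ["left_front","left_catch","right_catch","marker"]:
    print(l,[(np.round(world("wrist",d["at"]),3).tolist(),round(d["conf"],2)) for d in r.spot_point(l,"wrist")[:3]])
s=r.read_state();print(s["time"],s["ee_pos"])
E
```

```text
left_front [([0.553, 0.215, 0.03], 0.95)]
left_catch []
right_catch [([0.469, 0.118, 0.028], 0.66)]
marker [([0.592, 0.325, 0.0], 0.94), ([0.655, 0.176, 0.011], 0.73), ([0.458, 0.117, 0.029], 0.66)]
6.8167 [0.51673909 0.22466217 0.10130641]
```

View pics/w2.png

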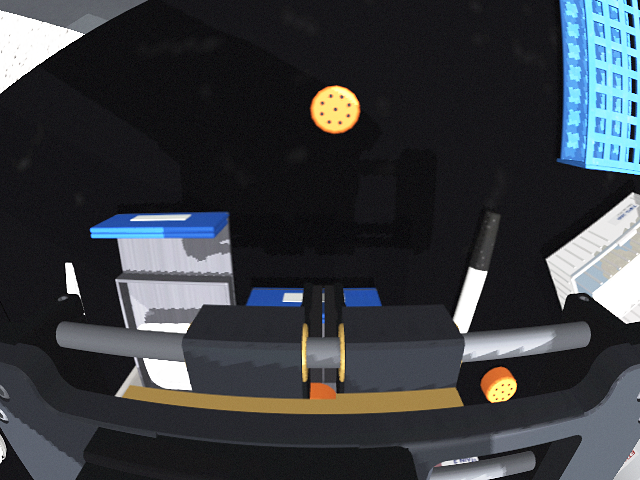

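The right tray is well out, with its lip at (160,224). The fingertip is in front of the left lip at (315,298). Now I'll go down and push.

Emit:
arm_command(
  xyz=[
    [0,0,-0.025],
    [0,0,-0.05],
    [0,0,-0.07],
    [0,0,-0.078],
    [0,0,-0.078],
    [0.0038,-0.0011,-0.078],
    [0.0096,-0.0028,-0.078],
    [0.0154,-0.0045,-0.078],
    [0.0202,-0.0059,-0.078],
    [0.024,-0.007,-0.078],
    [0.0278,-0.0081,-0.078],
    [0.0317,-0.0093,-0.078],
    [0.0355,-0.0104,-0.078],
    [0.0394,-0.0115,-0.078],
    [0.0432,-0.0126,-0.078],
    [0.047,-0.0138,-0.078],
    [0.0509,-0.0149,-0.078],
    [0.0538,-0.0157,-0.078],
    [0.0557,-0.0163,-0.078],
  ],
  rot=[
    [0,0,0],
    [0,0,0],
    [0,0,0],
    [0,0,0],
    [0,0,0],
    [0,0,0],
    [0,0,0],
    [0,0,0],
    [0,0,0],
    [0,0,0],
    [0,0,0],
    [0,0,0],
    [0,0,0],
    [0,0,0],
    [0,0,0],
    [0,0,0],
    [0,0,0],
    [0,0,0],
    [0,0,0],
  ],
)

```text
time: 8.4
ee_pos: [0.5732, 0.2094, 0.0235]
eef_rot: [0.142, 0.99, 0.0, 0.0]
ft_force: [-1.6, 0.3, 0.2]
width: 0.0001
grip_force: 0.8
```

Emit:
arm_command(
  xyz=[
    [0.0019,-0.0006,0],
    [0.0038,-0.0011,0],
    [0.0058,-0.0017,0],
    [0.0077,-0.0022,0],
    [0.0086,-0.0025,0],
  ],
  rot=[
    [0,0,0],
    [0,0,0],
    [0,0,0],
    [0,0,0],
    [0,0,0],
  ],
)

```text
time: 8.82
ee_pos: [0.5769, 0.2083, 0.0234]
eef_rot: [0.141, 0.99, -0.001, -0.004]
ft_force: [-24.6, 1.0, 17.7]
width: 0.0003
grip_force: 11.9
```

The force rose, so the left tray is against its inner stop. I'll retreat and check.

Emit:
arm_command(
  xyz=[
    [-0.008,0.0023,0],
    [-0.018,0.005,0],
    [-0.03,0.009,0],
    [-0.04,0.012,0.01],
    [-0.04,0.012,0.04],
    [-0.04,0.012,0.075],
    [-0.04,0.012,0.11],
    [-0.06,-0.015,0.13],
    [-0.07,-0.05,0.15],
    [-0.07,-0.085,0.16],
    [-0.07,-0.12,0.16],
    [-0.07,-0.155,0.16],
    [-0.07,-0.19,0.16],
    [-0.07,-0.225,0.16],
    [-0.07,-0.26,0.16],
    [-0.07,-0.295,0.16],
    [-0.07,-0.33,0.16],
    [-0.07,-0.35,0.16],
    [-0.07,-0.35,0.16],
  ],
  rot=[
    [0,0,0],
    [0,0,0],
    [0,0,0],
    [0,0,0],
    [0,0,0],
    [0,0,0],
    [0,0,0],
    [0,0,0],
    [0,0,0],
    [0,0,0],
    [0,0,0],
    [0,0,0],
    [0,0,0],
    [0,0,0],
    [0,0,0],
    [0,0,0],
    [0,0,0],
    [0,0,0],
    [0,0,0],
  ],
)

```text
time: 10.4
ee_pos: [0.5103, -0.149, 0.1832]
eef_rot: [0.146, 0.989, -0.001, -0.0]
ft_force: [-0.1, -0.3, -0.5]
width: -0.0
grip_force: 0.0
```

```bash
python3 - <<'E'
from h import *
im=snap("scene","s3.png")
cv2.imwrite("pics/c3.png",cv2.resize(im[190:340,185:385,::-1],None,fx=4,fy=4,interpolation=cv2.INTER_CUBIC))
for l in ["tray_station","left_catch","right_catch","weigh_boat","canister","marker","tweezers"]:
    print(l,[(np.round(world("scene",d["at"]),3).tolist(),round(d["conf"],2)) for d in r.spot_point(l,"scene")[:2]])
s=r.read_state();print(s["time"],s["ee_pos"],s["ft_force"])
E
```

```text
tray_station [([0.68, 0.125, 0.001], 0.61)]
left_catch [([0.595, 0.204, 0.032], 0.94), ([0.473, 0.124, 0.03], 0.24)]
right_catch [([0.472, 0.125, 0.03], 0.57), ([0.563, 0.098, 0.017], 0.22)]
weigh_boat [([0.57, 0.096, 0.009], 0.91), ([0.679, 0.121, -0.0], 0.19)]
canister [([0.428, 0.266, 0.002], 0.91), ([0.704, 0.356, 0.0], 0.57)]
marker [([0.588, 0.337, 0.005], 0.63)]
tweezers [([0.543, -0.016, 0.002], 0.8)]
10.8 [ 0.51150833 -0.14200879  0.18369357] [ 0.41491647 -0.66653747  0.18439796]
```

View pics/c3.png

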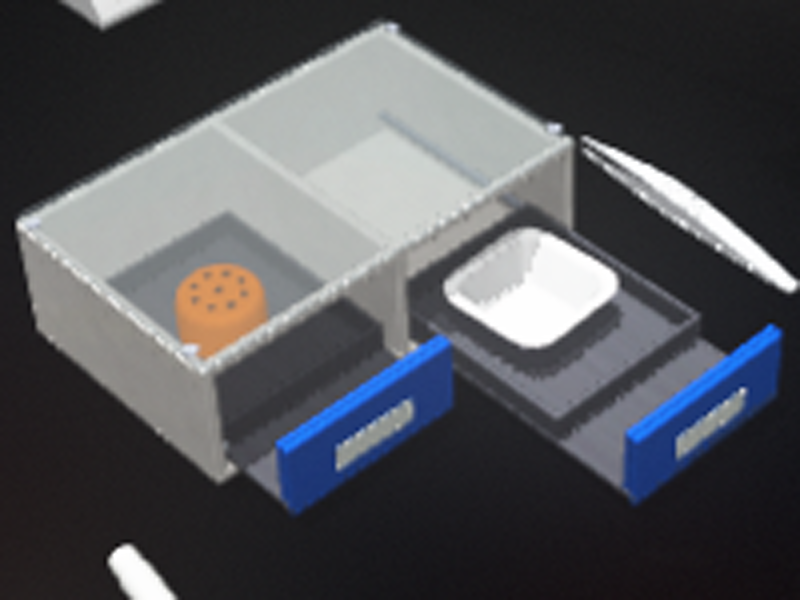

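```bash
python3 - <<'E'
from h import *
m=r.camera_model("scene");T=m["T"]
def ray(u,v,z):
    u=185+u/4;v=190+v/4
    d=T[:3,:3]@np.array([(u-m["cx"])/m["fx"],-(v-m["cy"])/m["fy"],-1]);o=T[:3,3]
    return o+d*(z-o[2])/d[2]
ex=np.array([.960,-.281,0])
for n,a,b in [("L0",(338,487),(505,380)),("R0",(532,362),(680,263)),("L",(278,437),(447,337)),("R",(626,430),(775,325))]:
    print(n,(((ray(*a,.046)+ray(*b,.046))/2-[.676,.124,.046])@ex).round(4))
E
```

```text
L0 -0.139
R0 -0.1415
L -0.1003
R -0.1996
```

The lips are 99 mm apart along the rails, so both trays are at their stops (100 mm travel). Handing in.

```bash
python3 -c "
from bench import r
print(r.close_job())"
```

```text
the job is handed in; nothing more can be done
None
```

The right tray with the weighing boat is drawn out to its stop and the left tray with the canister is pushed fully shut; the lips measure 99 mm apart of the 100 mm travel, and the job is handed in.

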